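# Turn the back-to-front tool tray round in its bay

## Robot

A 7-joint arm with a two-finger parallel gripper is mounted at the origin on the work surface. World frame = base frame: x ahead of the robot, y to its left, z up, the work surface at z = 0. Lengths are in m, angles in rad, forces in N, time in s.
With the tool pointing down it reaches from about 0.425 to 0.925 m from the base axis. Payload 6.8 kg.
Tool frame: the origin (TCP) lies at the very end of the fingers, on their centre line; the grasp point (between the pads) lies bot.grip_depth behind it (bot.grip_depth is the distance from the TCP to the grasp point, in m); z points along the fingers, y is the line along which they close (so a half turn about z gives the same grasp; the last joint's range is limited). The gripper opens to 85 mm and grips with 20 to 120 N. Pads are 22 mm wide; open, the fingers measure 114 mm over their backs; the gripper's body (76 mm by 85 mm) begins 54 mm behind the grasp point. The pads swing forward as they close: fully open they stand 13 mm farther back than shut.
Start: joints at [1.019, 0.477, 0.022, 1.555, -0.011, 1.109, -0.083], TCP at [0.29, -0.61, 0.231] pointing down, gripper open.
Joint ranges: [-2.96, 2.96], [-0.34, 2.1], [-1.41, 1.46], [0.24, 2.44], [-1.37, 4.51], [0.17, 1.92], [-2.96, 2.96]. Speed limits (rad/s): [2.39, 2.39, 3.14, 3.14, 3.14, 3.14, 3.14].

## Interface

Orientations are given as a unit quaternion [w, x, y, z].
In Python, from station import bot gives the robot as it stands.
- The arm moves only by the tool send_rows, never from a script. Its arguments are lists of equal length, an entry for each row: "slide": the shift along the tool's x, y, z in mm, a list of three; "roll": the turn about the tool's z in degrees; "claw": the opening, from 0 (shut) to 1 (fully open). A call has exactly 8 rows; each row is the pose to reach, as a shift and turn from the pose commanded when the call began, along the tool's axes at that moment; what a row does not reach only later rows make up. A row lasts 1/12 s, in which the tool goes at most 41.7 mm and 7.16 degrees, less where a joint would pass 70% of its speed; a pose out of reach is approached as far as the arm can. A call with a gripper value outside its range is refused whole. The fingers move at their own pace and stop on an object; "force" is the grip in N (left out, the last holds). Time passes only in rows, so rows that repeat a pose let the fingers close, or fill a call up. It gives the time, the measured TCP pose, the force, the opening and the grip force at its end, in the units of the state.
- bot.get_obs(): the state, without advancing time (a new reading comes with each control period).
- bot.read_camera(name): name is "scene" or "top" or "wrist"; returns the picture (420x560x3 uint8, red, green, blue); there is no depth.
- bot.camera_model(name): a dict with "camera_matrix" (3x3 intrinsics, pixels), "camera_from_world" (4x4, takes a point from world to camera coordinates). Camera axes: x right, y down, z forward; pixel columns grow to the right and rows downward; lengths in m; the calibration is good to about 2 mm. A picture is of the moment at which its call begins: read the wrist's pose just before it. camera_model takes no time and is no camera call; for the wrist camera it gives the pose at the moment of the call.
- bot.hand_in(): hands the job in; it is judged then, once.
The state is a dict: "t": time; "q": joint angles; "joint_vel": joint speeds; "joint_torque": joint torques, N m; "eef_pos": TCP position; "tool_rot": TCP orientation; "contact_force": force on the tool from outside, world axes, zero at the start; "torque": the same for the moment, N m; "gripper_width": opening from 0.0 (shut) to 1.0 (fully open); "grasp_force": force on a finger pad.
Only numpy, scipy, OpenCV 4.12 (cv2) and the standard library are available. Lean on these libraries where they do the work, as an engineer would, in place of code of your own. Each camera call takes 0.05 s, during which the arm holds its last target. There are 200 camera calls.

## Task

The black tool tray with the red pull has been shoved back to front into its bay under the bench riser. Set the small tin that stands in its way upright, wholly on the round cork mat, then draw the tray right out, turn it round, and slide it into the same bay, tail first, fully home against the back stop with the red pull sticking out in front. Keep the tray and the tin upright and leave the two other drawers, the green jar and the graver where they are.

Things in the scene. Friction and masses are not known exactly. Their poses are not given: they have to be found in the camera images.
- riser: Low wooden bench riser, fixed, 242 wide (y), 160 deep (x), 64 high, over three bays centred at y = -76, 0, +76 mm, each 62 wide between 14 mm partitions. Origin on the bench in the middle of its open front (mouth); +x points into the bays. Roof underside 50 mm above the bench, which is the bays' floor. A dish and a pot, to 84 mm high, are fixed on the roof from x = 72 mm on.
- riser_stop (a point): Middle of the riser's back stop (22 high), at x = 140 mm of the riser, 11 mm above the bench; it closes all three bays.
- tray: Black open tool tray, 56 wide (y), 150 long (x), 30 high, 4 mm walls, about 0.25 kg; red pull block 25 long, 24 wide, 4 to 34 mm high on its front. Origin on its underside; +x points to its tail. Tail face at x = +92.5, front face -57.5, tip of the pull -82.5 mm. Starts back to front in one of the bays: the tail sticks out 45 to 53 mm, the pull is under the roof.
- tray_tail (a point): Middle of the tray's tail face, 15 mm above its underside. Fully home it is at x = 140 mm of the riser.
- tray_pull (a point): Centre of the tray's red pull block, 22 mm above the tray's underside.
- drawer_b: Brown wooden drawer of the same shape and size as the tray, light wooden pull, loose, the right way round in its own bay: its body sticks out about 10 to 18 mm and its pull 25 mm more. Leave alone.
- drawer_c: Grey drawer of the same shape and size, brass pull, loose, the right way round in its own bay: its body sticks out about 10 to 18 mm and its pull 25 mm more. Leave alone.
- tin: Small round aluminium tin with a yellow lid, 45 mm diameter, 46 high, about 0.12 kg; stands upright in front of the tray's tail. Origin at the centre of its underside, z up.
- cork_mat: Round cork mat fixed flat on the bench, 100 mm diameter, 4 thick. Origin at the centre of its underside.
- jar: Closed green glass jar, 56 mm diameter, 75 high, origin at the centre of its underside. Leave alone.
- graver: Graver lying on the bench, 110 mm long along its x, mushroom-shaped wooden handle 28 mm across at -x, thin steel blade to +x; origin at mid-length on the bench. Leave alone.
Not all that is in view belongs to the job. Leave any blue or pink look-alike of the tray alone.

How it is judged:
By the outcome, as a careful person would: the job done as asked, in the order asked, and still so for the second after the job is handed in, with the robot touching nothing.
It also fails if it takes over 67 s, if anything falls off the work surface, if the arm or the gripper's body presses on something with over 40 N, if the wrist force passes 120 N, or if a joint passes its speed limit or range.

## Working session

There is one attempt and no reset: what is moved stays moved. The work goes in short steps, Python scripts to look and compute and a tool call to move; the robot and the scene stay as the last step left them, time stands still between calls to the robot, and variables do not carry over. Pictures are saved under pics/ and viewed, at most 10 in all, crops included, and the job is handed in when it is done.

Besides the shell and the picture viewer there is one more tool, called after "Call:" as a command line: name --pt "numbers of a row" for each row, then --argument value for the rest. send_rows: Moves the arm, as the interface text tells. Its arguments: {"type":"object","properties":{"slide":{"type":"array","items":{"type":"array","items":{"type":"number"}}},"roll":{"type":"array","items":{"type":"number"}},"claw":{"type":"array","items":{"type":"number"}},"force":{"type":"number"}},"required":["slide","roll","claw"]}

```bash
ls; mkdir -p pics; python3 - <<'E'
from station import bot
import cv2,numpy as np
o=bot.get_obs();print({k:np.round(v,3) for k,v in o.items()},bot.grip_depth)
for n in("scene","top"):
    im=bot.read_camera(n);cv2.imwrite(f"pics/{n}0.png",im[:,:,::-1]);np.save(f"pics/{n}0.npy",im)
    m=bot.camera_model(n);print(n,np.round(m["camera_matrix"],1).tolist(),np.round(m["camera_from_world"],3).tolist())
E
```

```text
pics
{'t': np.float64(0.0), 'q': array([ 1.019,  0.478,  0.022,  1.556, -0.011,  1.109, -0.083]), 'joint_vel': array([ 0.002,  0.001, -0.   , -0.002,  0.   ,  0.002,  0.002]), 'joint_torque': array([ 1.0000e-03, -5.9645e+01,  1.6080e+00, -2.8119e+01,  1.2000e-02,
        9.0000e-03, -0.0000e+00]), 'eef_pos': array([ 0.29 , -0.609,  0.23 ]), 'tool_rot': array([-0.001,  0.975,  0.22 , -0.   ]), 'contact_force': array([-0.485, -0.169, -0.234]), 'torque': array([ 0.007,  0.007, -0.014]), 'grasp_force': np.float64(0.0), 'gripper_width': np.float64(1.0)} 0.0187
scene [[452.0, 0.0, 285.7], [0.0, 452.0, 205.9], [0.0, 0.0, 1.0]] [[-0.566, 0.824, 0.007, 0.319], [0.606, 0.422, -0.674, -0.325], [-0.559, -0.377, -0.738, 1.279], [0.0, 0.0, 0.0, 1.0]]
top [[493.2, 0.0, 286.0], [0.0, 493.2, 209.3], [0.0, 0.0, 1.0]] [[0.007, -1.0, -0.018, 0.022], [-0.99, -0.004, -0.143, 0.574], [0.143, 0.019, -0.99, 1.1], [0.0, 0.0, 0.0, 1.0]]
```

View pics/scene0.png

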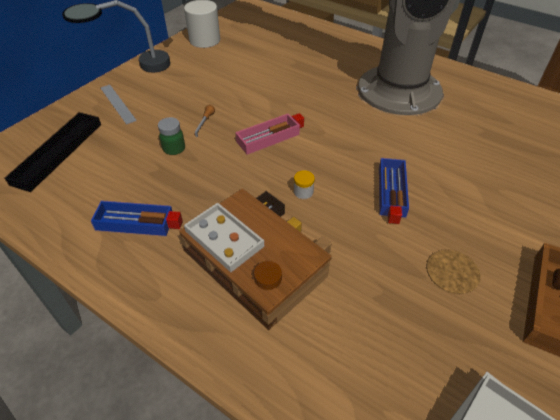

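View pics/top0.png

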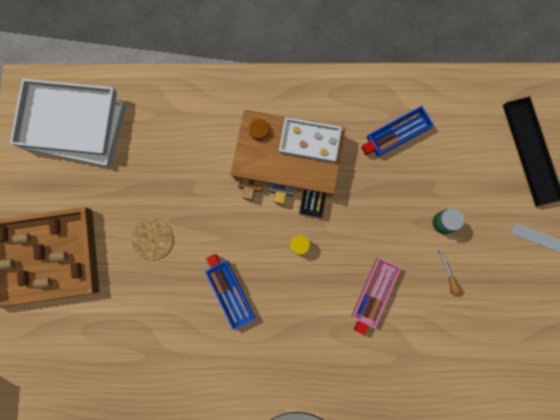

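The top view shows the riser around (290,150), with the tray's black tail out of its right-hand bay at (313,203). The tin is at (300,245), the mat at (153,239), the jar at (449,222) and the graver at (450,272). I'll zoom in on the riser in both views and measure the coloured things.

```bash
cat > h.py <<'E'
import numpy as np,cv2
from station import bot
def cam(n):
    m=bot.camera_model(n);return np.array(m["camera_matrix"]),np.array(m["camera_from_world"])
def ray(uv,c):
    K,T=c;R=T[:3,:3];d=R.T@np.linalg.solve(K,[uv[0],uv[1],1.]);return -R.T@T[:3,3],d
def plane(uv,z,c):
    o,d=ray(uv,c);return o+d*(z-o[2])/d[2]
def tri(u1,c1,u2,c2):
    P=[c[0]@c[1][:3] for c in(c1,c2)]
    X=cv2.triangulatePoints(P[0],P[1],np.array(u1,float).reshape(2,1),np.array(u2,float).reshape(2,1));return (X[:3]/X[3]).ravel()
def proj(p,c):
    K,T=c;x=K@(T[:3,:3]@np.array(p)+T[:3,3]);return x[:2]/x[2]
def blobs(im,lo,hi,amin=15):
    h=cv2.cvtColor(im,cv2.COLOR_RGB2HSV);m=cv2.inRange(h,np.array(lo),np.array(hi))
    n,l,s,ce=cv2.connectedComponentsWithStats(m);return [(np.round(ce[i],1).tolist(),s[i].tolist()) for i in range(1,n) if s[i,4]>=amin],m
E
python3 - <<'E'
from h import *
ims={n:np.load(f"pics/{n}0.npy") for n in("scene","top")}
for n in ims:
    print(n,"yellow",blobs(ims[n],(22,200,120),(32,255,255))[0]);
    print(n,"black",blobs(ims[n],(0,0,0),(180,255,32),60)[0])
a=cv2.resize(ims["top"][95:265,215:365],None,fx=3.5,fy=3.5,interpolation=cv2.INTER_CUBIC)
b=cv2.resize(ims["scene"][165:320,175:335],None,fx=2,fy=2,interpolation=cv2.INTER_CUBIC)
c=np.zeros((600,800,3),np.uint8);c[:595,:525]=a[:595,:525];b=b[:310,:270+50];c[:310,525:525+275]=b[:,45:320]
cv2.imwrite("pics/zoom.png",c[:,:,::-1])
E
```

```text
scene yellow [([304.3, 178.5], [294, 171, 20, 16, 188])]
scene black [([424.8, 7.0], [406, 0, 42, 18, 537]), ([463.8, 19.7], [454, 0, 20, 49, 290]), ([481.9, 25.0], [472, 0, 22, 52, 208]), ([83.2, 17.9], [63, 9, 39, 14, 131]), ([52.6, 152.2], [6, 113, 94, 78, 2539])]
top yellow [([299.8, 244.4], [291, 236, 19, 18, 277])]
top black [([532.5, 151.1], [504, 98, 56, 107, 2881]), ([311.9, 204.4], [301, 190, 24, 26, 219])]
```

View pics/zoom.png

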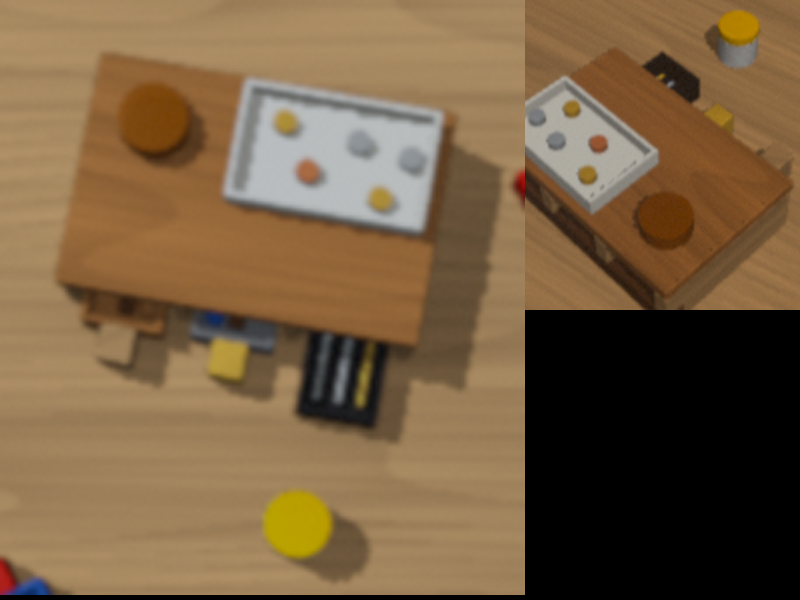

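The zoom shows the roof corners in the top view at (244,110), (345,128), (232,176) and (334,194). In the scene view they are at (330,257) and (241,190). The tail rim corners in the top view are near (300,213) and (322,217).

```bash
python3 - <<'E'
from h import *
T,S=cam("top"),cam("scene")
q=lambda x,y:(x/3.5+215-.36,y/3.5+95-.36)
s=lambda x,y:((x-480)/2+175-.25,y/2+165-.25)
C={k:q(*v) for k,v in dict(bl=(102,53),br=(456,115),fl=(58,283),fr=(416,345)).items()}
X={k:plane(v,.064,T) for k,v in C.items()}
for k in X:print(k,X[k].round(4))
for a,b in(("fl","fr"),("bl","br"),("fl","bl"),("fr","br")):
    d=X[b]-X[a];print(a,b,np.linalg.norm(d).round(4),np.degrees(np.arctan2(d[1],d[0])).round(2))
print("tri fl",tri(C["fl"],T,s(791,185),S).round(4),"fr",tri(C["fr"],T,s(613,50),S).round(4))
P=[plane(q(*p),.030,T) for p in((297,415),(375,428))];print("tail",np.round(P,4))
print("tail tri",tri(q(375,428),T,s(660,53),S).round(4), tri(q(297,415),T,s(700,75),S).round(4))
print("tin",tri((299.8,244.4),T,(304.3,178.5),S).round(4),plane((299.8,244.4),.046,T).round(4))
ims={n:np.load(f"pics/{n}0.npy") for n in("scene","top")}
from collections import OrderedDict
# mat: local texture hue
for n,(x,y,w,h) in {"top":(120,205,70,70),"scene":(415,240,75,65)}.items():
    im=ims[n][y:y+h,x:x+w];hsv=cv2.cvtColor(im,cv2.COLOR_RGB2HSV)
    c=hsv[h//2-8:h//2+8,w//2-8:w//2+8].reshape(-1,3).mean(0);print(n,c,hsv[:5,:5].reshape(-1,3).mean(0))
g=cv2.cvtColor(ims["top"],cv2.COLOR_RGB2HSV)
for lo,hi in(((18,120,90),(26,255,255)),):
    for n in ims:
        bl,m=blobs(cv2.GaussianBlur(ims[n],(7,7),0),lo,hi,800);print(n,bl)
E
```

```text
bl [0.8049 0.1253 0.064 ]
br [ 0.7622 -0.1103  0.064 ]
fl [0.648  0.1512 0.064 ]
fr [ 0.6075 -0.0828  0.064 ]
fl fr 0.2375 -99.81
bl br 0.2395 -100.27
fl bl 0.159 -9.39
fr br 0.1571 -10.1
tri fl [0.6484 0.1534 0.0587] fr [ 0.6074 -0.082   0.0609]
tail [[ 0.5659 -0.0059  0.03  ]
 [ 0.5574 -0.0578  0.03  ]]
tail tri [ 0.5577 -0.058   0.0285] [ 0.5645 -0.0042  0.0334]
tin [ 0.491  -0.0045  0.0436] [ 0.492  -0.0067  0.046 ]
top [ 18.21875    122.50390625 152.1875    ] [ 17.   108.36 157.72]
scene [ 16.9921875  148.53515625 130.55859375] [ 15.8  135.68 145.84]
scene []
top [([152.5, 239.2], [133, 220, 40, 40, 1221])]
```

```bash
cat >> h.py <<'E'
RY=np.radians(-9.9);EX=np.array([np.cos(RY),np.sin(RY)]);EY=np.array([-EX[1],EX[0]])
MO=np.array([.6149,-.0407])  # mouth middle of the tray's bay
def to_bay(p):d=np.array(p[:2])-MO;return np.array([d@EX,d@EY])
def bay(x,y):return MO+x*EX+y*EY
def pose():
    o=bot.get_obs();w,x,y,z=o["tool_rot"]
    from scipy.spatial.transform import Rotation as Ro
    R=Ro.from_quat([x,y,z,w]).as_matrix();return np.array(o["eef_pos"]),R,np.degrees(np.arctan2(R[1,0],R[0,0])),o
def goto(x,y,z,yaw=None):
    p,R,ya,o=pose();s=R.T@(np.array([x,y,z])-p)*1000
    r=0 if yaw is None else -((yaw-ya+180)%360-180)
    print("slide",s.round(1).tolist(),"roll",round(r,1),"| now",p.round(4),round(ya,1),"tilt",np.round(np.degrees(np.arccos(-R[2,2])),2),"t",round(float(o["t"]),2),"F",np.round(o["contact_force"],1),"w",round(float(o["gripper_width"]),3))
E
python3 - <<'E'
from h import *
print("mat",plane((152.5,239.2),.004,cam("top")).round(4))
goto(.4915,-.0055,.16,-9.9)
E
```

```text
mat [0.5056 0.3436 0.004 ]
slide [441.6, -458.3, 71.1] roll 35.3 | now [ 0.2896 -0.6091  0.2304] 25.4 tilt 0.09 t 0.1 F [ 0.4 -0.5 -0.3] w 1.002
```

Call:
send_rows --pt "27 -28 0" --pt "55 -57 0" --pt "82 -85 0" --pt "110 -114 0" --pt "138 -143 0" --pt "165 -171 0" --pt "193 -200 0" --pt "220 -228 0" --roll '[4.4,8.8,13.2,17.6,22,26.4,30.8,35.3]' --claw '[1,1,1,1,1,1,1,1]' --force 40

```text
t: 0.77
eef_pos: [0.3907, -0.3071, 0.2311]
tool_rot: [-0.0, 0.996, -0.088, -0.0]
contact_force: [1.1, 0.4, 0.3]
gripper_width: 1.003
grasp_force: 0.0
```

```bash
python3 - <<'E'
from h import *
goto(.4915,-.0055,.16,-9.9)
E
```

```text
slide [46.5, -314.5, 71.1] roll -0.2 | now [ 0.3907 -0.3071  0.2311] -10.1 tilt 0.02 t 0.77 F [1.1 0.4 0.3] w 1.003
```

Call:
send_rows --pt "6 -39 5" --pt "12 -79 12" --pt "17 -118 20" --pt "23 -157 30" --pt "29 -196 40" --pt "35 -236 50" --pt "41 -275 60" --pt "46 -314 70" --roll '[0,0,0,0,0,0,0,0]' --claw '[1,1,1,1,1,1,1,1]'

```text
t: 1.43
eef_pos: [0.49, -0.0059, 0.1608]
tool_rot: [-0.0, 0.996, -0.086, 0.0]
contact_force: [0.9, -0.1, -0.2]
gripper_width: 0.999
grasp_force: 0.0
```

```bash
python3 - <<'E'
from h import *
goto(.4915,-.0055,.016)
c=cam("wrist");im=bot.read_camera("wrist");np.save("pics/w1.npy",im);cv2.imwrite("pics/w1.png",im[:,:,::-1])
np.savez("pics/w1c.npz",K=c[0],T=c[1])
bl,m=blobs(im,(22,180,90),(33,255,255),100);print(bl)
for b in bl:print(plane(b[0],.046,c).round(4),tri((299.8,244.4),cam("top"),b[0],c).round(4))
E
```

```text
slide [1.4, -0.7, 144.8] roll 0 | now [ 0.49   -0.0059  0.1608] -9.9 tilt 0.0 t 1.43 F [ 0.9 -0.1 -0.2] w 0.999
[([280.2, 205.1], [254, 179, 53, 52, 2137])]
[ 0.4935 -0.0031  0.046 ] [ 0.4924 -0.0055  0.0437]
```

View pics/w1.png

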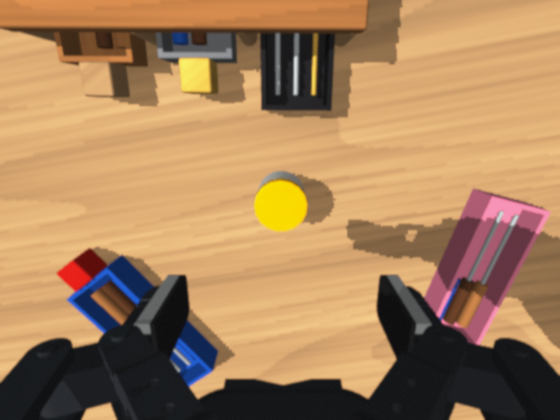

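The wrist view shows the tin lid at (280,205). The tray tail is at (262–332,110), and its tail edge is square to the mouth. The drawer pulls are clear of the fingers, so I'll grasp the tin.

Call:
send_rows --pt "2 -2 30" --pt "2 -2 62" --pt "2 -2 94" --pt "2 -2 126" --pt "2 -2 150" --pt "2 -2 150" --pt "2 -2 150" --pt "2 -2 150" --roll '[0,0,0,0,0,0,0,0]' --claw '[1,1,1,1,1,0.3,0.3,0.3]' --force 40

```text
t: 2.15
eef_pos: [0.4929, -0.0062, 0.0124]
tool_rot: [-0.0, 0.996, -0.086, 0.001]
contact_force: [0.3, 0.1, 0.5]
gripper_width: 0.604
grasp_force: 0.0
```

Call:
send_rows --pt "0 0 0" --pt "0 0 0" --pt "0 0 0" --pt "0 0 0" --pt "0 0 -15" --pt "0 0 -40" --pt "0 0 -70" --pt "0 0 -70" --roll '[0,0,0,0,0,0,0,0]' --claw '[0.3,0.3,0.3,0.3,0.3,0.3,0.3,0.3]'

```text
t: 2.82
eef_pos: [0.4955, -0.0061, 0.0865]
tool_rot: [-0.001, 0.996, -0.086, 0.004]
contact_force: [0.5, -1.0, -1.0]
gripper_width: 0.513
grasp_force: 41.2
```

```bash
python3 - <<'E'
from h import *
goto(.5056,.3436,.08)
E
```

```text
slide [-50.2, -346.2, 6.7] roll 0 | now [ 0.4955 -0.0061  0.0865] -9.9 tilt 0.51 t 2.82 F [ 0.5 -1.  -1. ] w 0.513
```

Call:
send_rows --pt "-4 -25 0" --pt "-10 -65 0" --pt "-16 -105 0" --pt "-22 -145 0" --pt "-28 -185 0" --pt "-34 -225 0" --pt "-40 -265 0" --pt "-46 -305 0" --roll '[0,0,0,0,0,0,0,0]' --claw '[0.3,0.3,0.3,0.3,0.3,0.3,0.3,0.3]'

```text
t: 3.48
eef_pos: [0.4989, 0.304, 0.0816]
tool_rot: [-0.0, 0.996, -0.086, 0.0]
contact_force: [1.4, -0.2, -1.1]
gripper_width: 0.513
grasp_force: 41.2
```

Call:
send_rows --pt "-4 -25 0" --pt "-4 -41 0" --pt "-4 -41 0" --pt "-4 -41 0" --pt "-4 -41 0" --pt "-4 -41 0" --pt "-4 -41 0" --pt "-4 -41 0" --roll '[0,0,0,0,0,0,0,0]' --claw '[0.3,0.3,0.3,0.3,0.3,0.3,0.3,0.3]'

```text
t: 4.15
eef_pos: [0.5025, 0.3421, 0.0814]
tool_rot: [0.0, 0.996, -0.087, 0.0]
contact_force: [0.8, 0.0, -1.8]
gripper_width: 0.516
grasp_force: 41.2
```

```bash
python3 - <<'E'
from h import *
goto(.5056,.3436,.016)
for n in("wrist","top","scene"):
    c=cam(n);im=bot.read_camera(n);cv2.imwrite(f"pics/m{n}.png",im[:,:,::-1])
a=cv2.imread("pics/mwrist.png")
s=cv2.imread("pics/mscene.png")[140:320,360:520]
o=np.zeros((480,800,3),np.uint8);o[:420,:560]=a;o[:270,560:]=cv2.resize(s,(240,270));t=cv2.imread("pics/mtop.png")[190:290,100:220];o[270:470,560:]=cv2.resize(t,(240,200));cv2.imwrite("pics/m.png",o)
E
```

```text
slide [2.8, -2.1, 65.4] roll 0 | now [0.5025 0.3421 0.0814] -10.0 tilt 0.03 t 4.15 F [ 0.8  0.  -1.8] w 0.516
```

View pics/m.png

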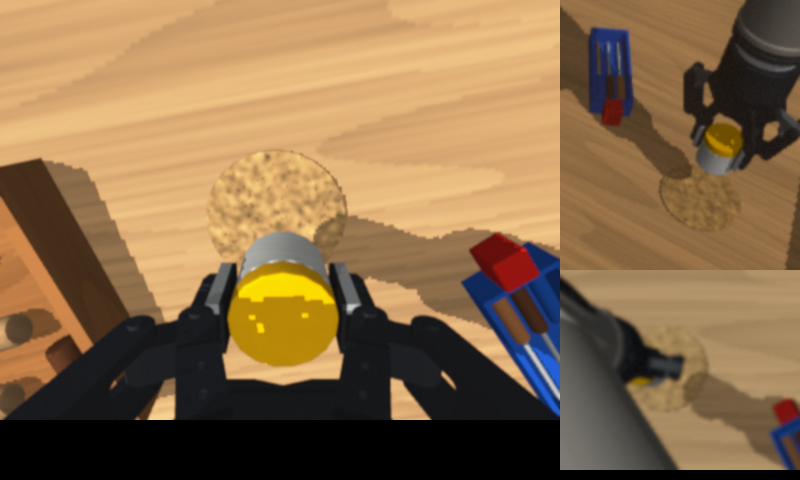

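The tin is held upright and the mat is centred at about (277,220) in the wrist view, with nothing in the way. I'll lower the tin now.

Call:
send_rows --pt "1 -1 12" --pt "3 -2 28" --pt "3 -2 44" --pt "3 -2 56" --pt "3 -2 62" --pt "3 -2 65" --pt "3 -2 65" --pt "3 -2 65" --roll '[0,0,0,0,0,0,0,0]' --claw '[0.3,0.3,0.3,0.3,0.3,0.3,0.3,0.3]'

```text
t: 4.97
eef_pos: [0.5044, 0.3435, 0.0168]
tool_rot: [0.002, 0.996, -0.086, -0.001]
contact_force: [-4.8, -4.7, 9.9]
gripper_width: 0.513
grasp_force: 42.7
```

Call:
send_rows --pt "0 0 0" --pt "0 0 0" --pt "0 0 0" --pt "0 0 0" --pt "0 0 -10" --pt "0 0 -40" --pt "0 0 -80" --pt "0 0 -100" --roll '[0,0,0,0,0,0,0,0]' --claw '[0.6,0.7,0.8,0.9,0.9,0.9,0.9,0.9]'

```text
t: 5.63
eef_pos: [0.5068, 0.346, 0.1207]
tool_rot: [-0.002, 0.996, -0.086, 0.002]
contact_force: [1.5, 0.6, -0.2]
gripper_width: 0.901
grasp_force: 0.0
```

```bash
python3 - <<'E'
from h import *
c=cam("wrist");im=bot.read_camera("wrist");np.save("pics/w2.npy",im);S=cam("scene");sm=bot.read_camera("scene")
b1=blobs(im,(22,180,90),(33,255,255),100)[0];b2=blobs(sm,(22,200,110),(32,255,255))[0];print(b1,b2)
for b in b1:print(plane(b[0],.05,c).round(4))
for b in b2:print(plane(b[0],.05,S).round(4))
if b1 and b2:print(tri(b1[0][0],c,b2[0][0],S))
goto(*bay(-.036,0),.16,-9.9)
E
```

```text
[([285.9, 230.1], [255, 200, 63, 61, 2899])] [([460.0, 255.9], [448, 246, 24, 21, 295])]
[0.505  0.3457 0.05  ]
[0.5028 0.3468 0.05  ]
[0.50631378 0.34645232 0.05386094]
slide [136.0, 363.3, -40.0] roll 0.0 | now [0.508  0.3469 0.1216] -9.9 tilt 0.51 t 5.73 F [0.6 0.  0. ] w 0.9
```

Call:
send_rows --pt "12 34 -20" --pt "26 72 -40" --pt "38 110 -40" --pt "52 146 -40" --pt "66 182 -40" --pt "80 218 -40" --pt "94 254 -40" --pt "108 292 -40" --roll '[0,0,0,0,0,0,0,0]' --claw '[0.8,0.8,0.8,0.8,0.8,0.8,0.8,0.8]'

```text
t: 6.4
eef_pos: [0.5616, 0.037, 0.1562]
tool_rot: [-0.0, 0.996, -0.086, -0.0]
contact_force: [0.7, 0.5, -0.5]
gripper_width: 0.802
grasp_force: 0.0
```

Call:
send_rows --pt "14 36 0" --pt "28 71 0" --pt "28 71 0" --pt "28 71 0" --pt "28 71 0" --pt "28 71 0" --pt "28 71 0" --pt "28 71 0" --roll '[0,0,0,0,0,0,0,0]' --claw '[0.8,0.8,0.8,0.8,0.8,0.8,0.8,0.8]'

```text
t: 7.07
eef_pos: [0.5771, -0.0346, 0.1563]
tool_rot: [-0.0, 0.996, -0.085, -0.0]
contact_force: [0.4, 0.6, 0.3]
gripper_width: 0.8
grasp_force: 0.0
```

```bash
python3 - <<'E'
from h import *
im=np.load("pics/w1.npy");d=np.load("pics/w1c.npz");c=(d["K"],d["T"])
m=cv2.inRange(im[30:125,240:350].max(2),0,60)
cs=max(cv2.findContours(m,cv2.RETR_EXTERNAL,cv2.CHAIN_APPROX_SIMPLE)[0],key=cv2.contourArea)[:,0]+[240,30]
l=cs[np.argmin(cs[:,0]-cs[:,1])];r=cs[np.argmax(cs[:,0]+cs[:,1])];print(l,r)
T=cam("top")
for p,q in((l,(299.5,213.2)),(r,(321.8,216.9))):
    P=plane(p,.03,c);print(P.round(4),"bay",to_bay(P).round(4),"tri",tri(p,c,q,T).round(4))
# roof front edge in w1: roof colour bottom edge at right end
for u in((0,30),(366,30)):P=plane(u,.064,c);print("roof",to_bay(P).round(4))
goto(*bay(-.036,0),.012,-9.9)
E
```

```text
[263 108] [329 109]
[ 0.5703 -0.0027  0.03  ] bay [-0.0504  0.0298] tri [ 0.5691 -0.0047  0.012 ]
[ 0.5606 -0.0542  0.03  ] bay [-0.0512 -0.0226] tri [ 0.5603 -0.0586  0.0055]
roof [-0.0021  0.1976]
roof [-0.0021 -0.0399]
slide [2.3, -0.4, 144.3] roll 0.2 | now [ 0.5771 -0.0346  0.1563] -9.7 tilt 0.03 t 7.07 F [0.4 0.6 0.3] w 0.8
```

Call:
send_rows --pt "2 -2 30" --pt "2 -2 65" --pt "2 -2 100" --pt "2 -2 130" --pt "2 -2 151" --pt "2 -2 151" --pt "2 -2 151" --pt "2 -2 151" --roll '[0,0,0,0,0,0,0,0]' --claw '[0.8,0.8,0.8,0.8,0.8,0.8,0.4,0.4]' --force 50

```text
t: 7.73
eef_pos: [0.5802, -0.034, 0.0065]
tool_rot: [-0.0, 0.996, -0.086, 0.0]
contact_force: [0.1, 0.1, -1.6]
gripper_width: 0.645
grasp_force: 53.6
```

Call:
send_rows --pt "0 0 0" --pt "0 0 0" --pt "0 0 0" --pt "-8 0 0" --pt "-22 0 0" --pt "-42 0 0" --pt "-60 0 0" --pt "-60 0 0" --roll '[0,0,0,0,0,0,0,0]' --claw '[0.4,0.4,0.4,0.4,0.4,0.4,0.4,0.4]'

```text
t: 8.4
eef_pos: [0.5169, -0.0239, 0.0056]
tool_rot: [0.0, 0.996, -0.086, -0.001]
contact_force: [-0.6, 0.3, -1.5]
gripper_width: 0.64
grasp_force: 53.8
```

```bash
python3 - <<'E'
from h import *
goto(*bay(-.096,0),.005,-9.9);print(to_bay(pose()[0]))
T=cam("top");im=bot.read_camera("top");s=bot.read_camera("scene")
a=cv2.resize(im[95:265,200:400],(800,680)[0:2])[:600]
o=np.zeros((600,800,3),np.uint8);o[:510,:600]=cv2.resize(im[95:265,200:400],(600,510));o[:400,600:]=cv2.resize(s[150:310,240:320],(200,400));cv2.imwrite("pics/p1.png",o[:,:,::-1])
E
```

```text
slide [3.5, -0.3, 0.6] roll 0.1 | now [ 0.5169 -0.0239  0.0056] -9.8 tilt 0.14 t 8.4 F [-0.6  0.3 -1.5] w 0.64
[-0.09945874 -0.00029368]
```

View pics/p1.png

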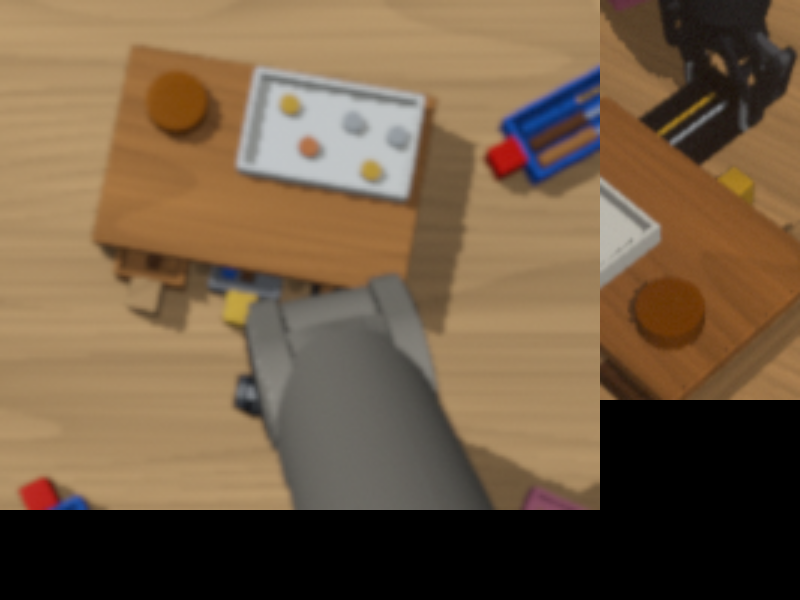

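The tray has come out about 60 mm with the hand and the grey drawer has stayed put. I'll open a little, slide forward along the walls to the middle of the tray and regrip.

Call:
send_rows --pt "0 0 0" --pt "0 0 0" --pt "8 0 0" --pt "22 0 0" --pt "38 0 0" --pt "54 0 0" --pt "65 0 0" --pt "65 0 0" --roll '[0,0,0,0,0,0,0,0]' --claw '[0.8,0.8,0.8,0.8,0.8,0.8,0.8,0.8]'

```text
t: 9.17
eef_pos: [0.5883, -0.0361, 0.0057]
tool_rot: [-0.0, 0.996, -0.087, 0.002]
contact_force: [0.4, 0.2, 0.1]
gripper_width: 0.798
grasp_force: 0.0
```

Call:
send_rows --pt "0 0 0" --pt "0 0 0" --pt "0 0 0" --pt "0 0 0" --pt "-6 0 0" --pt "-18 0 0" --pt "-36 0 0" --pt "-56 0 0" --roll '[0,0,0,0,0,0,0,0]' --claw '[0.4,0.4,0.4,0.4,0.4,0.4,0.4,0.4]' --force 70

```text
t: 9.83
eef_pos: [0.5291, -0.0256, 0.0055]
tool_rot: [-0.0, 0.996, -0.086, 0.001]
contact_force: [2.6, -0.5, 1.4]
gripper_width: 0.638
grasp_force: 75.5
```

Call:
send_rows --pt "-20 0 0" --pt "-40 0 0" --pt "-58 0 0" --pt "-70 0 0" --pt "-78 0 0" --pt "-78 0 0" --pt "-78 0 0" --pt "-78 0 0" --roll '[0,0,0,0,0,0,0,0]' --claw '[0.4,0.4,0.4,0.4,0.4,0.4,0.4,0.4]'

```text
t: 10.5
eef_pos: [0.4496, -0.0121, 0.0054]
tool_rot: [0.0, 0.996, -0.086, -0.002]
contact_force: [-8.4, 1.2, 15.7]
gripper_width: 0.637
grasp_force: 77.3
```

```bash
python3 - <<'E'
from h import *
goto(*bay(-.17,0),.005,-9.9);print(to_bay(pose()[0]))
s=bot.read_camera("scene");w=bot.read_camera("wrist");o=np.zeros((420,800,3),np.uint8);o[:,:560]=w;o[:,560:]=cv2.resize(s[110:280,230:350],(240,340))[:,:].repeat(1,0).copy() if 0 else cv2.resize(s[100:310,230:350],(240,420));cv2.imwrite("pics/p2.png",o[:,:,::-1])
E
```

```text
slide [-2.3, -0.2, 0.5] roll 0.1 | now [ 0.4496 -0.0121  0.0054] -9.8 tilt 0.28 t 10.5 F [-8.4  1.2 15.7] w 0.637
[-0.1677399 -0.0002162]
```

View pics/p2.png

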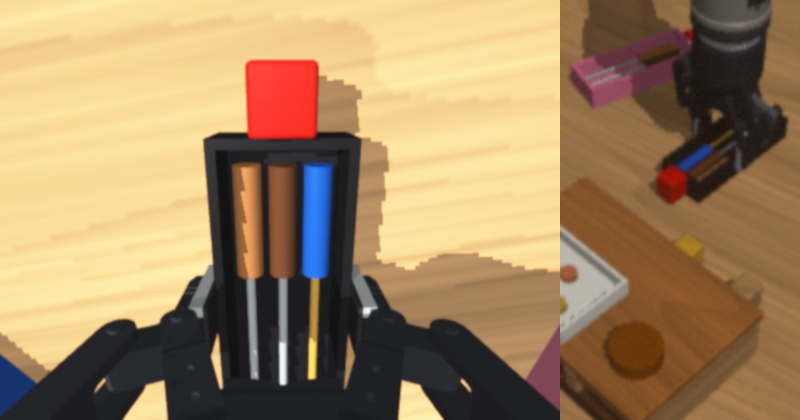

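Call:
send_rows --pt "0 0 -10" --pt "0 0 -30" --pt "0 0 -50" --pt "0 0 -50" --pt "0 0 -50" --pt "0 0 -50" --pt "0 0 -50" --pt "0 0 -50" --roll '[0,0,0,-4,-10,-17,-24,-31]' --claw '[0.4,0.4,0.4,0.4,0.4,0.4,0.4,0.4]'

```text
t: 11.27
eef_pos: [0.452, -0.0126, 0.0555]
tool_rot: [0.0, 0.983, 0.186, -0.0]
contact_force: [0.6, -0.7, -2.5]
gripper_width: 0.639
grasp_force: 75.1
```

```bash
python3 - <<'E'
from h import *
goto(*bay(-.17,0),.055,170.1)
w=bot.read_camera("wrist");b=blobs(w,(0,180,100),(8,255,255),200)[0];b+=blobs(w,(172,180,100),(180,255,255),200)[0];print(b)
E
```

```text
slide [-3.8, -2.8, 0.5] roll -148.6 | now [ 0.452  -0.0126  0.0555] 21.5 tilt 0.05 t 11.27 F [ 0.6 -0.7 -2.5] w 0.639
[([281.6, 98.9], [246, 60, 72, 79, 5454])]
```

Call:
send_rows --pt "0 0 0" --pt "0 0 0" --pt "0 0 0" --pt "0 0 0" --pt "0 0 0" --pt "0 0 0" --pt "0 0 0" --pt "0 0 0" --roll '[-7,-14,-21,-28,-35,-42,-49,-56]' --claw '[0.4,0.4,0.4,0.4,0.4,0.4,0.4,0.4]'

```text
t: 11.98
eef_pos: [0.452, -0.0128, 0.0553]
tool_rot: [-0.0, 0.781, 0.624, -0.0]
contact_force: [-0.7, -0.8, -1.4]
gripper_width: 0.64
grasp_force: 75.1
```

Call:
send_rows --pt "0 0 0" --pt "0 0 0" --pt "0 0 0" --pt "0 0 0" --pt "0 0 0" --pt "0 0 0" --pt "0 0 0" --pt "0 0 0" --roll '[-7,-14,-21,-28,-35,-42,-49,-56]' --claw '[0.4,0.4,0.4,0.4,0.4,0.4,0.4,0.4]'

```text
t: 12.65
eef_pos: [0.452, -0.0129, 0.0553]
tool_rot: [-0.0, 0.397, 0.918, -0.001]
contact_force: [0.1, -0.5, -2.0]
gripper_width: 0.641
grasp_force: 75.1
```

Call:
send_rows --pt "0 0 0" --pt "0 0 0" --pt "0 0 0" --pt "0 0 0" --pt "0 0 0" --pt "0 0 0" --pt "0 0 0" --pt "0 0 0" --roll '[-7,-14,-20,-26,-31,-35,-36.5,-36.5]' --claw '[0.4,0.4,0.4,0.4,0.4,0.4,0.4,0.4]'

```text
t: 13.32
eef_pos: [0.4521, -0.0128, 0.0551]
tool_rot: [-0.0, 0.092, 0.996, -0.0]
contact_force: [0.2, -0.1, -1.6]
gripper_width: 0.637
grasp_force: 75.1
```

```bash
python3 - <<'E'
from h import *
goto(*bay(-.17,0),.006,170.1);print(to_bay(pose()[0]))
w=bot.read_camera("wrist");b=blobs(w,(0,180,100),(8,255,255),200)[0];b+=blobs(w,(172,180,100),(180,255,255),200)[0];print(b)
t=bot.read_camera("top");np.save("pics/t3.npy",t);s=bot.read_camera("scene");np.save("pics/s3.npy",s)
o=np.zeros((600,800,3),np.uint8);o[:,:]=0
o[:600,:400]=cv2.resize(t[95:245,230:330],(400,600));o[:600,400:]=cv2.resize(s[120:300,230:350],(400,600));cv2.imwrite("pics/p3.png",o[:,:,::-1])
E
```

```text
slide [4.8, 0.5, 49.1] roll -0.6 | now [ 0.4521 -0.0128  0.0551] 169.5 tilt 0.05 t 13.32 F [ 0.2 -0.1 -1.6] w 0.637
[-0.16518821 -0.00050921]
[([3.4, 28.0], [0, 2, 8, 51, 381]), ([281.5, 98.3], [246, 60, 72, 79, 5455])]
```

View pics/p3.png

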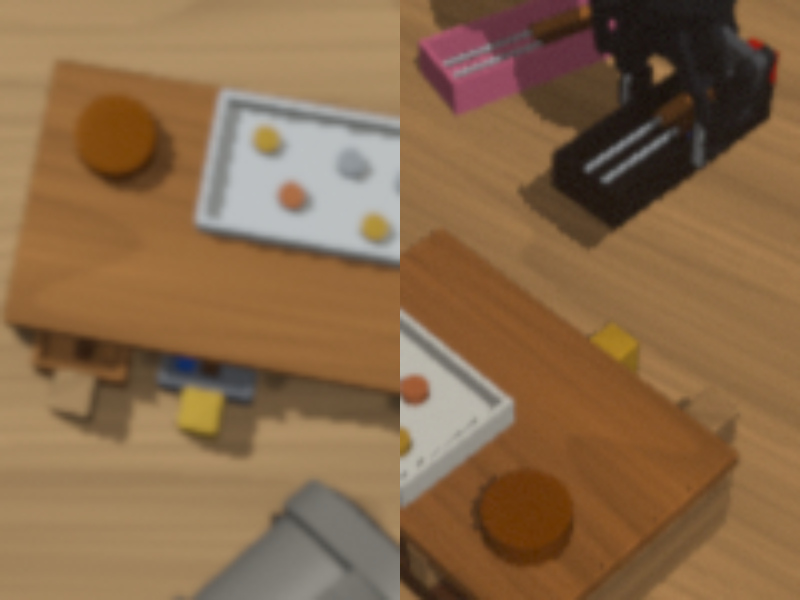

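The tray is turned, held level, with its tail facing the bay. I'll lower it and start it into the bay.

Call:
send_rows --pt "0 1.5 15" --pt "0 1.5 35" --pt "0 1.5 45" --pt "0 1.5 48.5" --pt "0 1.5 48.5" --pt "-15 1.5 48.5" --pt "-35 1.5 48.5" --pt "-55 1.5 48.5" --roll '[-0.6,-0.6,-0.6,-0.6,-0.6,-0.6,-0.6,-0.6]' --claw '[0.4,0.4,0.4,0.4,0.4,0.4,0.4,0.4]'

```text
t: 14.13
eef_pos: [0.5076, -0.021, 0.0076]
tool_rot: [0.0, 0.085, 0.996, -0.0]
contact_force: [0.9, -0.3, -2.1]
gripper_width: 0.645
grasp_force: 75.1
```

Call:
send_rows --pt "-10 0 0" --pt "-18 0 0" --pt "-26 0 0" --pt "-32 0 0" --pt "-38 0 0" --pt "-44 0 0" --pt "-50 0 0" --pt "-50 0 0" --roll '[0,0,0,0,0,0,0,0]' --claw '[0.4,0.4,0.4,0.4,0.4,0.4,0.4,0.4]'

```text
t: 14.8
eef_pos: [0.5574, -0.0295, 0.0069]
tool_rot: [0.001, 0.085, 0.996, 0.0]
contact_force: [0.2, -0.3, -2.1]
gripper_width: 0.638
grasp_force: 75.1
```

```bash
python3 - <<'E'
from h import *
goto(*bay(-.035,.001),.006,170.1);print(to_bay(pose()[0]))
s=bot.read_camera("scene");t=bot.read_camera("top")
o=np.zeros((600,800,3),np.uint8)
o[:600,:400]=cv2.resize(t[95:245,230:330],(400,600));o[:600,400:]=cv2.resize(s[120:300,230:350],(400,600));cv2.imwrite("pics/p4.png",o[:,:,::-1])
E
```

```text
slide [-23.6, -0.1, 1.0] roll 0.1 | now [ 0.5574 -0.0295  0.0069] 170.2 tilt 0.06 t 14.8 F [ 0.2 -0.3 -2.1] w 0.638
[-0.05860603  0.00109325]
```

View pics/p4.png

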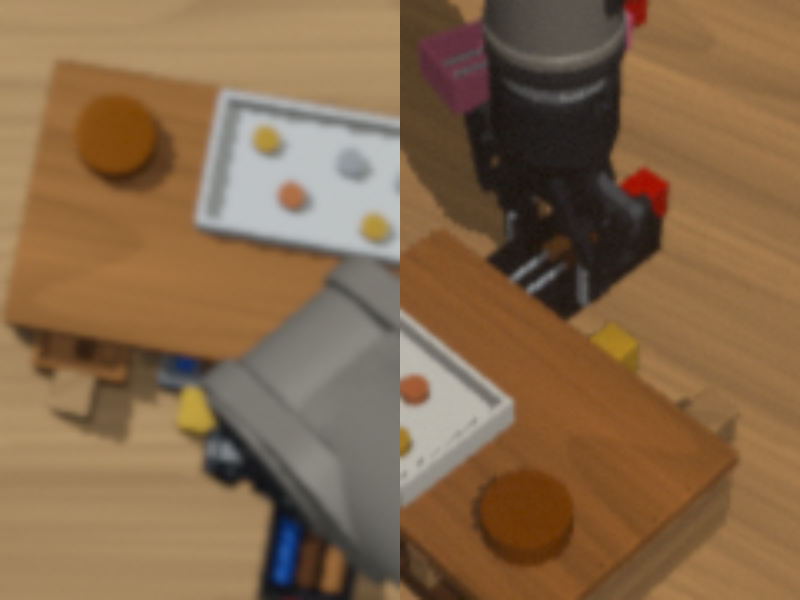

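The tail is about 20 mm in with no side force. I'll continue, then let go and rise.

Call:
send_rows --pt "-5 0 0" --pt "-10 0 0" --pt "-15 0 0" --pt "-20 0 0" --pt "-25 0 0" --pt "-25 0 0.8" --pt "-25 0 0.8" --pt "-25 0 0.8" --roll '[0,0,0,0,0,0,0,0]' --claw '[0.4,0.4,0.4,0.4,0.4,0.4,0.7,0.8]'

```text
t: 15.57
eef_pos: [0.5807, -0.0334, 0.0061]
tool_rot: [0.0, 0.085, 0.996, 0.0]
contact_force: [-0.7, -0.5, -0.4]
gripper_width: 0.794
grasp_force: 0.0
```

Call:
send_rows --pt "0 0 0" --pt "0 0 0" --pt "0 0 -15" --pt "0 0 -40" --pt "0 0 -70" --pt "25 0 -100" --pt "60 0 -120" --pt "60 0 -120" --roll '[0,0,0,0,0,0,0,0]' --claw '[0.8,0.8,0.8,0.8,0.8,0.8,0.8,0.8]'

```text
t: 16.23
eef_pos: [0.5182, -0.0214, 0.13]
tool_rot: [0.001, 0.083, 0.997, -0.001]
contact_force: [-0.6, 1.2, -1.0]
gripper_width: 0.799
grasp_force: 0.0
```

```bash
python3 - <<'E'
from h import *
print(to_bay(pose()[0]))
c=cam("wrist");w=bot.read_camera("wrist");np.save("pics/w5.npy",w)
S=cam("scene");s=bot.read_camera("scene");np.save("pics/s5.npy",s)
for n,im,cc in(("w",w,c),("s",s,S)):
  for lo,hi in(((0,180,60),(6,255,255)),((174,180,60),(180,255,255))):
    for b in blobs(im,lo,hi,30)[0]:
        P=plane(b[0],.034,cc);print(n,b,P.round(4),"bay",to_bay(P).round(4))
goto(*bay(-.115,.001),.012,170.1)
E
```

```text
[-0.0986056   0.00241642]
w ([551.5, 88.9], [540, 74, 20, 26, 355]) [0.4599 0.1749 0.034 ] bay [-0.1897  0.1857]
w ([280.4, 190.5], [264, 171, 34, 39, 1176]) [ 0.4994 -0.0186  0.034 ] bay [-0.1176  0.0019]
s ([296.1, 182.9], [288, 177, 15, 14, 129]) [ 0.5028 -0.0142  0.034 ] bay [-0.115   0.0069]
s ([394.5, 214.8], [388, 207, 13, 17, 186]) [0.4651 0.2008 0.034 ] bay [-0.1891  0.2121]
s ([174.2, 219.8], [167, 211, 15, 18, 212]) [ 0.73   -0.1563  0.034 ] bay [ 0.1333 -0.094 ]
slide [20.2, 0.4, 115.9] roll 0.2 | now [ 0.5213 -0.0235  0.1279] 170.3 tilt 0.18 t 16.33 F [ 1.1  0.5 -0.2] w 0.8
```

Call:
send_rows --pt "12 0.5 30" --pt "22 0.5 65" --pt "22 0.5 95" --pt "22 0.5 114" --pt "22 0.5 114" --pt "22 0.5 114" --pt "22 0.5 114" --pt "22 0.5 114" --roll '[0.2,0.2,0.2,0.2,0.2,0.2,0.2,0.2]' --claw '[0.8,0.8,0.8,0.8,0.6,0.4,0.15,0.15]' --force 50

```text
t: 17.0
eef_pos: [0.5014, -0.019, 0.0135]
tool_rot: [0.001, 0.087, 0.996, 0.0]
contact_force: [-0.4, 0.7, 0.3]
gripper_width: 0.271
grasp_force: 49.0
```

Call:
send_rows --pt "0 0 0" --pt "0 0 0" --pt "0 0 0" --pt "0 0 0" --pt "-5 0 0" --pt "-12 0 0" --pt "-20 0 0" --pt "-30 0 0" --roll '[0,0,0,0,0,0,0,0]' --claw '[0.15,0.15,0.15,0.15,0.15,0.15,0.15,0.15]'

```text
t: 17.67
eef_pos: [0.5233, -0.0223, 0.0134]
tool_rot: [-0.005, 0.085, 0.996, -0.001]
contact_force: [-18.8, 3.9, 25.0]
gripper_width: 0.268
grasp_force: 52.6
```

```bash
python3 - <<'E'
from h import *
goto(*bay(-.0225,.001),.014,170.1);p,R,y,o=pose();print(to_bay(p),o["contact_force"],o["torque"])
E
```

```text
slide [-70.9, -1.6, -1.3] roll 0.1 | now [ 0.5233 -0.0223  0.0134] 170.2 tilt 0.56 t 17.67 F [-18.8   3.9  25. ] w 0.268
[-0.09337063  0.00243228] [-18.77647163   3.89068231  24.99580288] [ 0.63441583  3.58724534 -0.03581245]
```

Call:
send_rows --pt "2 0 0" --pt "2 0 0" --pt "2 0 0" --pt "2 0 0" --pt "2 0 0" --pt "2 0 0" --pt "2 0 0" --pt "2 0 0" --roll '[0,0,0,0,0,0,0,0]' --claw '[0.15,0.15,0.15,0.15,0.15,0.15,0.15,0.15]'

```text
t: 18.33
eef_pos: [0.5278, -0.0231, 0.0134]
tool_rot: [0.001, 0.087, 0.996, 0.0]
contact_force: [-3.3, 2.0, 9.2]
gripper_width: 0.271
grasp_force: 50.5
```

```bash
python3 - <<'E'
from h import *
goto(*bay(-.0225,.001),.014,170.1);p,R,y,o=pose();print(to_bay(p),o["contact_force"],o["torque"])
w=bot.read_camera("wrist");t=bot.read_camera("top");s=bot.read_camera("scene")
o=np.zeros((600,800,3),np.uint8);o[:420,:400]=w[:,80:480];o[:600,400:]=cv2.resize(s[120:300,230:350],(400,600))
o[420:600,:400]=cv2.resize(t[150:240,230:350],(400,180))
cv2.imwrite("pics/p5.png",o[:,:,::-1])
E
```

```text
slide [-66.3, -1.3, -0.5] roll -0.0 | now [ 0.5278 -0.0231  0.0134] 170.1 tilt 0.07 t 18.33 F [-3.3  2.   9.2] w 0.271
[-0.08883746  0.00236565] [-3.31231494  2.03546631  9.15602389] [0.19262734 0.77225714 0.05619914]
```

View pics/p5.png

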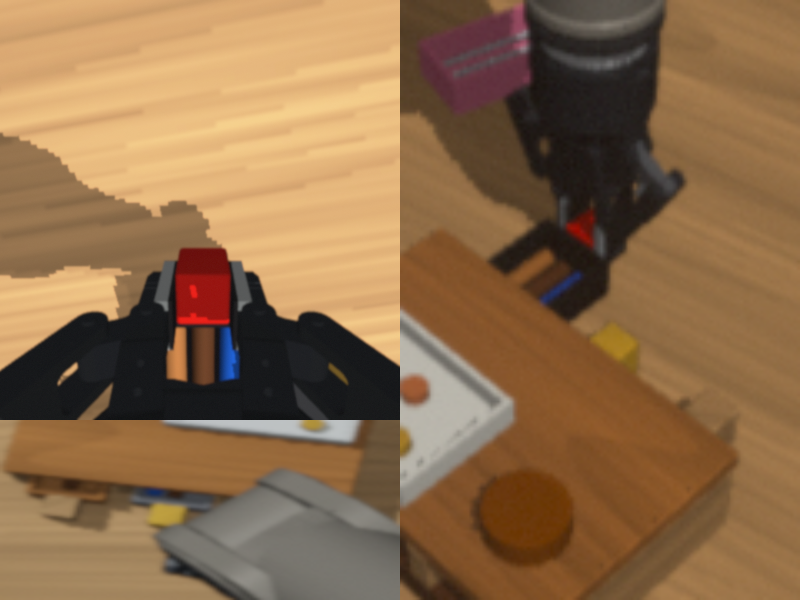

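The tray is going in straight. The fingers were only pressing down a little, so I'll ease up and push on slowly.

Call:
send_rows --pt "-4 -0.5 -0.7" --pt "-9 -1 -0.7" --pt "-14 -1 -0.7" --pt "-20 -1 -0.7" --pt "-26 -1 -0.7" --pt "-32 -1 -0.7" --pt "-37 -1 -0.7" --pt "-40 -1 -0.7" --roll '[0,0,0,0,0,0,0,0]' --claw '[0.15,0.15,0.15,0.15,0.15,0.15,0.15,0.15]'

```text
t: 19.15
eef_pos: [0.5659, -0.0318, 0.0134]
tool_rot: [-0.001, 0.087, 0.996, -0.0]
contact_force: [-10.0, 2.1, 13.6]
gripper_width: 0.269
grasp_force: 51.0
```

```bash
python3 - <<'E'
from h import *
goto(*bay(-.0225,.001),.014,170.1);p,R,y,o=pose();print(to_bay(p),o["contact_force"],o["torque"])
E
```

```text
slide [-27.3, 0.7, -0.6] roll -0.1 | now [ 0.5659 -0.0318  0.0134] 170.0 tilt 0.15 t 19.15 F [-10.    2.1  13.6] w 0.269
[-0.0498171   0.00034627] [-10.0358622    2.1141178   13.61025096] [ 0.14359408  2.13897216 -0.06743542]
```

Call:
send_rows --pt "-3 0 -0.5" --pt "-7 0 -0.5" --pt "-11 0 -0.5" --pt "-15 0 -0.5" --pt "-18 0 -0.5" --pt "-20 0 -0.5" --pt "-21 0 -0.5" --pt "-21 0 -0.5" --roll '[0,0,0,0,0,0,0,0]' --claw '[0.15,0.15,0.15,0.15,0.15,0.15,0.15,0.15]'

```text
t: 19.82
eef_pos: [0.5873, -0.0358, 0.0135]
tool_rot: [-0.001, 0.087, 0.996, -0.0]
contact_force: [-5.5, 0.2, 6.3]
gripper_width: 0.268
grasp_force: 50.1
```

Call:
send_rows --pt "-1 0 0" --pt "-2 0 0" --pt "-3 0 0" --pt "-4 0 0" --pt "-5 0 0" --pt "-5 0 0" --pt "-5 0 0" --pt "-5 0 0" --roll '[0,0,0,0,0,0,0,0]' --claw '[0.15,0.15,0.15,0.15,0.15,0.15,0.15,0.15]'

```text
t: 20.48
eef_pos: [0.591, -0.0364, 0.0135]
tool_rot: [-0.002, 0.087, 0.996, -0.001]
contact_force: [-8.5, 1.2, 9.4]
gripper_width: 0.269
grasp_force: 50.5
```

```bash
python3 - <<'E'
from h import *
goto(*bay(-.0225,.001),.014,170.1);p,R,y,o=pose();print(to_bay(p),o["contact_force"],o["torque"])
E
```

```text
slide [-1.8, 0.9, -0.5] roll -0.1 | now [ 0.591  -0.0364  0.0135] 170.0 tilt 0.18 t 20.48 F [-8.5  1.2  9.4] w 0.269
[-0.02429789  0.00011338] [-8.50072429  1.16947409  9.35164743] [-0.02304872  1.70939821 -0.14361357]
```

Call:
send_rows --pt "-1 0 0" --pt "-2 0 0" --pt "-3 0 0" --pt "-3 0 0" --pt "-3 0 0" --pt "-3 0 0" --pt "-3 0 0" --pt "-3 0 0" --roll '[0,0,0,0,0,0,0,0]' --claw '[0.15,0.15,0.15,0.15,0.15,0.15,0.15,0.15]'

```text
t: 21.15
eef_pos: [0.5909, -0.0364, 0.0134]
tool_rot: [-0.004, 0.087, 0.996, -0.001]
contact_force: [-18.5, 1.1, 19.6]
gripper_width: 0.267
grasp_force: 51.8
```

Call:
send_rows --pt "-1 0 0" --pt "-2 0 0" --pt "-3 0 0" --pt "-3 0 0" --pt "-3 0 0" --pt "-3 0 0" --pt "-3 0 0" --pt "-3 0 0" --roll '[0,0,0,0,0,0,0,0]' --claw '[0.15,0.15,0.15,0.15,0.15,0.15,0.15,0.15]'

```text
t: 21.82
eef_pos: [0.591, -0.0364, 0.0133]
tool_rot: [-0.007, 0.086, 0.996, -0.002]
contact_force: [-27.5, 1.5, 28.9]
gripper_width: 0.269
grasp_force: 53.0
```

```bash
python3 - <<'E'
from h import *
goto(*bay(-.0225,.001),.014,170.1);p,R,y,o=pose();print(to_bay(p),o["contact_force"],o["torque"])
E
```

```text
slide [-1.7, 0.9, -0.7] roll 0.0 | now [ 0.591  -0.0364  0.0133] 170.1 tilt 0.8 t 21.82 F [-27.5   1.5  28.9] w 0.269
[-2.42453698e-02  9.91591529e-05] [-27.4846727    1.54364437  28.90053048] [ 0.44944026  5.4719482  -0.04987529]
```

It has stalled where the stop should be. I'll relieve the load, let go, and check with the camera.

Call:
send_rows --pt "3 0 0" --pt "6 0 0" --pt "7 0 0" --pt "7 0 0" --pt "7 0 0" --pt "7 0 0" --pt "7 0 0" --pt "7 0 0" --roll '[0,0,0,0,0,0,0,0]' --claw '[0.15,0.15,0.15,0.15,0.5,0.5,0.5,0.5]'

```text
t: 22.48
eef_pos: [0.5922, -0.0366, 0.0132]
tool_rot: [0.0, 0.087, 0.996, 0.0]
contact_force: [-0.2, 1.0, 0.1]
gripper_width: 0.502
grasp_force: 0.0
```

Call:
send_rows --pt "0 0 -10" --pt "0 0 -30" --pt "0 0 -60" --pt "20 0 -70" --pt "50 0 -70" --pt "80 0 -70" --pt "80 0 -70" --pt "80 0 -70" --roll '[0,0,0,0,0,0,0,0]' --claw '[0.5,0.5,0.5,0.3,0,0,0,0]'

```text
t: 23.15
eef_pos: [0.5116, -0.0226, 0.0839]
tool_rot: [0.0, 0.086, 0.996, -0.001]
contact_force: [0.6, -0.1, -0.1]
gripper_width: -0.0
grasp_force: 0.0
```

```bash
python3 - <<'E'
from h import *
p=pose()[0];print(to_bay(p))
S=cam("scene");s=bot.read_camera("scene");T=cam("top");t=bot.read_camera("top")
for n,im,cc in(("t",t,T),("s",s,S)):
  for lo,hi in(((0,180,60),(6,255,255)),((174,180,60),(180,255,255))):
    for b in blobs(im,lo,hi,20)[0]:
        P=plane(b[0],.034,cc);print(n,b,"bay",to_bay(P).round(4))
goto(*bay(-.065,.001),.012,170.1)
E
```

```text
[-1.04856911e-01  9.95116655e-05]
t ([367.8, 147.6], [362, 142, 12, 12, 101]) bay [ 0.1278 -0.1058]
t ([212.5, 259.7], [207, 255, 12, 11, 90]) bay [-0.1963  0.2039]
t ([360.7, 327.8], [355, 322, 13, 13, 108]) bay [-0.2862 -0.1547]
s ([267.2, 202.8], [261, 198, 12, 12, 78]) bay [-0.0301  0.0047]
s ([394.6, 214.8], [389, 207, 12, 17, 185]) bay [-0.1893  0.2122]
s ([174.3, 219.8], [167, 211, 15, 18, 212]) bay [ 0.1331 -0.0939]
slide [-37.5, 0.7, 72.0] roll -0.1 | now [ 0.5139 -0.0227  0.084 ] 170.0 tilt 0.11 t 23.25 F [ 0.4  0.7 -0.2] w -0.002
```

Call:
send_rows --pt "-10 0.7 25" --pt "-25 0.7 55" --pt "-35 0.7 70" --pt "-35 0.7 70" --pt "-40 0.7 70" --pt "-46 0.7 70" --pt "-50 0.7 70" --pt "-52 0.7 70" --roll '[0,0,0,0,0,0,0,0]' --claw '[0,0,0,0,0,0,0,0]'

```text
t: 23.92
eef_pos: [0.5655, -0.0308, 0.0145]
tool_rot: [0.001, 0.087, 0.996, 0.0]
contact_force: [-0.6, 0.6, 1.0]
gripper_width: -0.003
grasp_force: 0.0
```

Call:
send_rows --pt "-2 0 0" --pt "-4 0 0" --pt "-5 0 0" --pt "-6 0 0" --pt "-7 0 0" --pt "-8 0 0" --pt "-8 0 0" --pt "-8 0 0" --roll '[0,0,0,0,0,0,0,0]' --claw '[0,0,0,0,0,0,0,0]'

```text
t: 24.58
eef_pos: [0.568, -0.0315, 0.0128]
tool_rot: [-0.003, 0.086, 0.996, -0.001]
contact_force: [-11.6, 1.0, 8.9]
gripper_width: -0.001
grasp_force: 5.6
```

```bash
python3 - <<'E'
from h import *
p,R,y,o=pose();print(to_bay(p),p,o["contact_force"],o["torque"])
E
```

```text
[-0.04780327  0.00097899] [ 0.56797687 -0.03151682  0.01278609] [-11.60001119   0.97460408   8.85938672] [ 0.27217516  2.2442026  -0.03859274]
```

Call:
send_rows --pt "-1 0 -0.5" --pt "-2 0 -0.5" --pt "-3 0 -0.5" --pt "-4 0 -0.5" --pt "-5 0 -0.5" --pt "-6 0 -0.5" --pt "-6 0 -0.5" --pt "-6 0 -0.5" --roll '[0,0,0,0,0,0,0,0]' --claw '[0,0,0,0,0,0,0,0]'

```text
t: 25.25
eef_pos: [0.568, -0.0315, 0.0127]
tool_rot: [-0.009, 0.086, 0.996, -0.002]
contact_force: [-27.1, 1.7, 22.7]
gripper_width: 0.001
grasp_force: 14.2
```

```bash
python3 - <<'E'
from h import *
p,R,y,o=pose();print(to_bay(p),p,o["contact_force"],o["torque"])
E
```

```text
[-0.04777221  0.00095718] [ 0.56800372 -0.03154364  0.01270759] [-27.09610865   1.70208107  22.70570225] [ 0.52329578  5.62332936 -0.05296577]
```

It's rigidly against the stop. I'll back away and check everything with the arm out of view.

Call:
send_rows --pt "5 0 0" --pt "12 0 0" --pt "25 0 0" --pt "35 0 -20" --pt "45 0 -50" --pt "50 0 -85" --pt "50 30 -120" --pt "50 60 -150" --roll '[0,0,0,0,0,0,0,0]' --claw '[0,0,0,0,0,0,0,0]'

```text
t: 25.92
eef_pos: [0.5384, 0.0293, 0.1617]
tool_rot: [0.001, 0.089, 0.996, -0.001]
contact_force: [1.6, -0.1, -0.2]
gripper_width: -0.0
grasp_force: 0.0
```

Call:
send_rows --pt "0 -40 0" --pt "0 -80 0" --pt "0 -120 0" --pt "0 -160 0" --pt "0 -200 0" --pt "0 -240 0" --pt "0 -280 0" --pt "0 -320 0" --roll '[0,0,0,0,0,0,0,0]' --claw '[0,0,0,0,0,0,0,0]'

```text
t: 26.58
eef_pos: [0.4824, -0.2866, 0.1604]
tool_rot: [0.001, 0.087, 0.996, -0.001]
contact_force: [0.4, 0.2, 0.1]
gripper_width: -0.003
grasp_force: 0.0
```

```bash
python3 - <<'E'
from h import *
print(pose()[0])
T,S=cam("top"),cam("scene");t=bot.read_camera("top");s=bot.read_camera("scene")
for n,im,c,o in(("t",t,T,np.load("pics/top0.npy")),("s",s,S,np.load("pics/scene0.npy"))):
  bb=sum((blobs(im,lo,hi,20)[0] for lo,hi in(((0,180,60),(6,255,255)),((174,180,60),(180,255,255)))),[])
  for b in bb:print(n,"red",b,to_bay(plane(b[0],.034,c)).round(4))
  for b in blobs(im,(22,200,110),(32,255,255))[0]:print(n,"yel",b,plane(b[0],.05,c).round(4))
  d=cv2.absdiff(im,o).max(2);m=(d>25).astype(np.uint8);k,l,st,ce=cv2.connectedComponentsWithStats(m)
  print(n,"diff",[st[i].tolist() for i in range(1,k) if st[i,4]>15])
  # red pull corners (largest near bay)
E
```

```text
[ 0.48236388 -0.28657928  0.16038562]
t red ([367.7, 147.6], [362, 142, 12, 12, 100]) [ 0.1277 -0.1056]
t red ([313.4, 201.9], [308, 196, 12, 13, 119]) [-0.0229 -0.0015]
t red ([212.4, 259.7], [207, 255, 12, 11, 91]) [-0.1963  0.2042]
t red ([360.7, 327.8], [355, 322, 13, 13, 108]) [-0.2862 -0.1547]
t yel ([147.5, 238.6], [138, 230, 20, 19, 290]) [0.5031 0.3418 0.05  ]
t diff [[298, 190, 34, 32, 666], [419, 194, 141, 226, 16058], [138, 229, 37, 27, 626], [290, 235, 31, 27, 547]]
s red ([298.9, 119.0], [292, 114, 12, 14, 92]) [-0.2847 -0.1445]
s red ([267.2, 202.8], [260, 198, 13, 12, 79]) [-0.0301  0.0047]
s red ([394.7, 214.8], [389, 206, 12, 18, 184]) [-0.1894  0.2124]
s red ([174.3, 219.8], [167, 211, 15, 18, 211]) [ 0.1331 -0.0939]
s yel ([460.1, 255.6], [448, 245, 24, 22, 303]) [0.5021 0.3467 0.05  ]
s diff [[143, 0, 89, 120, 4876], [391, 0, 8, 41, 110], [400, 0, 12, 16, 43], [431, 0, 17, 17, 44], [247, 2, 15, 7, 36], [263, 9, 25, 10, 38], [233, 17, 47, 17, 102], [441, 17, 8, 16, 47], [284, 37, 13, 4, 22], [334, 60, 4, 7, 18], [287, 170, 28, 29, 572], [256, 190, 29, 27, 389], [429, 245, 43, 34, 948]]
```

```bash
python3 -c "
from station import bot
print(bot.hand_in())"
```

```text
the job is handed in; nothing more can be done
None
```

The job is handed in at about 27 s: the tin is upright within 3 mm of the cork mat's centre, and the tray is turned round and fully home against the back stop with its red pull in front. Before-and-after pictures show the two other drawers and the jar unmoved. The arm was in the way of the graver in the last check, but it never went near it.

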